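# Free the ratchet pawl with the screwdriver and lower the lift

## Robot

A 6-joint arm with a two-finger parallel gripper is mounted at the origin on a cart in front of the work surface, level with it; the furniture and walls round the work are solid. World frame = base frame: x ahead of the robot, y to its left, z up, the work surface at z = 0. Lengths are in m, angles in rad, forces in N, time in s.
With the tool pointing down it reaches from about 0.375 to 0.825 m from the base axis. Payload 5.5 kg.
Tool frame: the origin (TCP) lies at the very end of the fingers, on their centre line; the grasp point (between the pads) lies 19 mm behind it; z points along the fingers, x is the direction in which the jaws open and shut, and the axes are right-handed (so a half turn about z gives the same grasp; the last joint's range is limited). The gripper opens to 85 mm and grips with 20 to 120 N. Pads are 22 mm wide; open, the fingers measure 114 mm over their backs; the gripper's body (76 mm by 85 mm) begins 54 mm behind the grasp point. The pads swing forward as they close: fully open they stand 13 mm farther back than shut.
Start: joints at [1.203, 0.314, -0.047, 1.21, 0, 1.571], TCP at [0.216, 0.56, 0.231] pointing down, gripper open.
Joint ranges: [-2.67, 2.67], [-0.69, 1.73], [-1.03, 1.25], [-2.08, 2.16], [-1.42, 1.45], [-3.14, 3.14]. Speed limits (rad/s): [2.39, 2.39, 3.01, 3.14, 3.14, 3.14].

## Interface

Orientations are given as a unit quaternion [x, y, z, w].
In Python, from bench import env, status, optics gives the robot as it stands. Calls block until the motion is done:
- env.reach(position, orientation): joint-space move of the TCP to a pose.
- env.servo_line(position, rotation=None, velocity=0.15): straight line of the TCP; rotation=None keeps the orientation; velocity is the mean speed in m/s.
- env.movej(angles): joint-space move.
- env.move_gripper(opening): opening from 0.0 (shut) to 1.0 (fully open); the grip force is fixed at half the most; returns when the fingers have stopped.
- env.pause(seconds).
- env.ik(position, orientation): joint angles nearest the present ones, or None.
- status.observe(): the state.
- optics.grab_frame(name): name is "scene" or "top" or "wrist"; returns (picture, depth): 420x560x3 uint8, blue, green, red; 420x560 float32, m along the optical axis (not along the pixel's ray), 0 where there is no reading.
- optics.calibration(name): a dict with "fx", "fy", "cx", "cy" (pixels), "R" (3x3) and "t" (3): a world point X has camera coordinates R X + t; the wrist camera has in their place "mount" (4x4, takes a point from camera to tool coordinates, whose origin is the TCP and whose axes are the tool frame's). Camera axes: x right, y down, z forward; pixel columns grow to the right and rows downward; lengths in m; the calibration is good to about 2 mm. A picture is of the moment at which its call begins: read the wrist's pose just before it. calibration takes no time and is no camera call.
A pose or a line that the arm cannot do raises env.PlanningError and nothing moves.
- env.hand_in(): hands the job in, once; it reports no verdict.
The state is a dict: "clock": time; "joint_pos": joint angles; "joint_velocities": joint speeds; "tau": joint torques, N m; "eef_pos": TCP position; "tcp_rot": TCP orientation; "ft_force": force on the tool from outside, world axes, zero at the start; "moment": the same for the moment, N m; "finger_gap": opening from 0.0 (shut) to 1.0 (fully open).
Only numpy, scipy, OpenCV 4.12 (cv2) and the standard library are available. Lean on these libraries where they do the work, as an engineer would, in place of code of your own. Each camera call takes 0.05 s, during which the arm holds its last target. There are 200 camera calls.

## Task

Take the red-handled screwdriver and, with its shaft under the tail of the red pawl on the small bench lift, flick the pawl well up off the ratchet wheel (45 degrees or more) so that it stays up. After that, press the lift's black knob down until the blue tray is fully down, with the orange spool still standing flat on it. Leave the screwdriver lying on the open worktop.

Things in the scene. Friction and masses are not known exactly. Their poses are not given: they have to be found in the camera images.
- lift_stand: Fixed bench lift on a grey base 130x250x12 mm. Origin on the worktop under its column (190 mm tall); x away from the robot (yaw up to 12 deg), y left, z up. Blue tray at x -50..50, y -125..-20 mm, floor height 105 raised, 45 lowered. Ratchet wheel, 74 mm across, at x -35, y +57, height 130; the pawl lies on top of it. A rack bar beside the column reaches 200 mm while the tray is up.
- pawl (a joint): Red pawl bar, pivot along the lift's x at x -35, y 0, height 165 mm in the lift's frame, free end at y +139. 0 = lying level, nose in the wheel, tray locked; grows (rad) as the free end swings up and over towards the column, stop at 1.9. Stiff hinge (about 1 N at the tail): stays where it is left. Clear of the teeth above 0.3; wanted 0.7 or more.
- pawl_tail (a point): Middle of the underside of the pawl's flat tail plate (36 mm along the lift's x, 44 along y), 117 mm to +y of the pivot, height 175 mm while down; moves with the pawl. Only the base plate lies below, so a rod along x fits in under it from the robot's side; the wheel ends 23 mm to -y. Raising the rod 80 mm while drawing it 60 mm to -y throws the pawl up.
- lift_tray (a joint): Slide of the tray, m: 0 = raised, 0.06 = fully down on its stop. Stiff: it stays where it is left and needs about 5 to 9 N downward on the knob once the pawl is up; locked while the pawl is down.
- push_knob (a point): Centre of the top of the black push knob (38 mm across) at the tray's front outer corner, 60 mm to -x and 108 mm to -y of the column; top at height 133 mm raised, 73 mm lowered. Nothing is above it.
- driver_handle (a point): Centre of the screwdriver's red handle (30 mm wide, 28 high, 100 long), 14 mm above the worktop as it lies. 206 mm long in all, 90 g, steel shaft 6 mm thick. The point's -y axis points along the shaft to the tip; the shaft begins 50 mm and ends 156 mm from this point.
- driver_tip (a point): Tip of the screwdriver's shaft, on its axis.
- load_spool: The load: an orange flanged spool, 62 mm across, 32 mm high, 0.14 to 0.28 kg, standing loose on the tray. Origin at the centre of its underside, z up.
Things that resemble listed ones, but are neither listed nor needed, are in the scene too. Of the things that look like the part that bears driver_handle, take the one that is farthest from the robot's base at the start. There is more than one size of the load_spool; the job needs the smaller.

How it is judged:
By the outcome, as a careful person would: the job done as asked, in the order asked, and still so for the second after the job is handed in, with the robot touching nothing.
It also fails if it takes over 64 s, if anything falls off the work surface, if the arm or the gripper's body presses on something with over 40 N, if the wrist force passes 120 N, or if a joint passes its speed limit or range.

## Working session

There is one attempt and no reset: what is moved stays moved. The work goes in short steps, each a Python script; the robot and the scene stay as the last script left them, time stands still between calls to the robot, and variables do not carry over. Pictures are saved under pics/ and viewed, about 8 in all and at most 12, crops included, and the job is handed in when it is done.

```bash
ls; mkdir -p pics; python3 - <<'E'
from bench import env,status,optics
import cv2,numpy as np
for n in("scene","top"):
    p,d=optics.grab_frame(n); cv2.imwrite(f"pics/{n}0.png",p); np.save(f"pics/{n}0.npy",d)
    c=optics.calibration(n); print(n,{k:np.round(v,3).tolist() for k,v in c.items()})
s=status.observe(); print(s["clock"],s["tcp_rot"],s["eef_pos"])
E
```

```text
pics
scene {'fx': 504.953, 'fy': 504.953, 'cx': 279.116, 'cy': 207.598, 'R': [[0.658, -0.753, 0.001], [-0.444, -0.389, -0.807], [0.608, 0.531, -0.59]], 't': [-0.28, 0.372, 1.028]}
top {'fx': 525.74, 'fy': 525.74, 'cx': 271.136, 'cy': 215.794, 'R': [[-0.01, -1.0, 0.011], [-0.988, 0.008, -0.152], [0.152, -0.012, -0.988]], 't': [0.088, 0.513, 1.284]}
0.1 [ 8.24477377e-01  5.65894413e-01 -6.11312535e-04  4.40250395e-04] [0.21554842 0.55939289 0.23053637]
```

View pics/scene0.png

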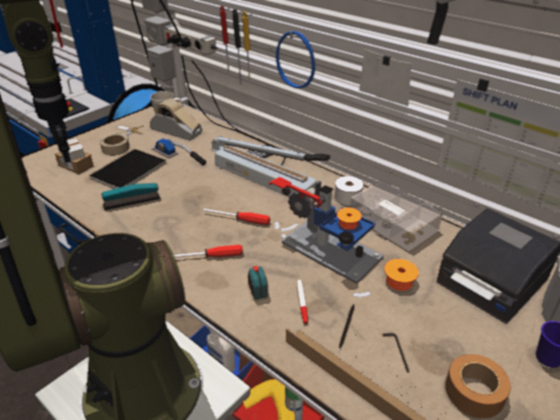

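View pics/top0.png

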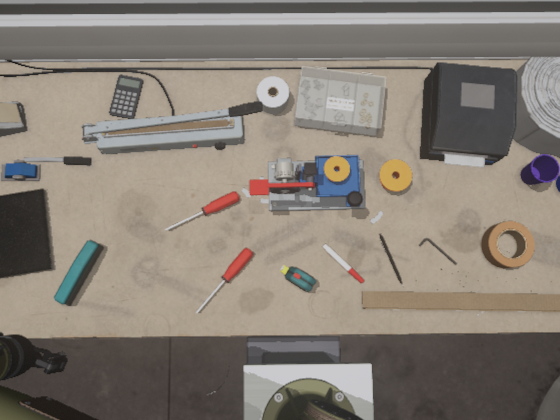

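The scene view shows the lift at about (330,230), with a red-handled driver at (250,217) and another at (225,252).

In the top view, these could be mistaken for what I want:
- **Driver handle:** red handles at (220,205) and (237,265), a red/white pen at (345,264) and a black driver at (70,160). The description calls for the farthest red one, so (220,205).
- **Spool:** the small orange one on the tray at (337,169). The larger one at (396,176) and the white roll at (272,93) are decoys.

Next I'll measure and check a close crop.

```bash
cat > h.py <<'E'
from bench import env,status,optics
import cv2,numpy as np
from scipy.spatial.transform import Rotation as Ro
def cast(uv,z,name="top"):
    c=optics.calibration(name);R,t=np.array(c["R"]),np.array(c["t"]);uv=np.atleast_2d(uv).astype(float)
    r=np.c_[(uv[:,0]-c["cx"])/c["fx"],(uv[:,1]-c["cy"])/c["fy"],np.ones(len(uv))]@R
    o=-R.T@t; return o+r*((z-o[2])/r[:,2])[:,None]
def pts(d,m,name="top"):
    c=optics.calibration(name);R,t=np.array(c["R"]),np.array(c["t"]);v,u=np.nonzero(m&(d>0));z=d[v,u]
    return (np.c_[(u-c["cx"])/c["fx"]*z,(v-c["cy"])/c["fy"]*z,z]-t)@R
def mask(p,lo,hi):
    return cv2.inRange(cv2.cvtColor(p,cv2.COLOR_BGR2HSV),lo,hi)
def red(p): return mask(p,(0,150,90),(6,255,255))|mask(p,(172,150,90),(180,255,255))
def blobs(m,a=60):
    n,l,s,c=cv2.connectedComponentsWithStats(m)
    return [(l==i,s[i],c[i]) for i in range(1,n) if s[i,4]>a]
E
python3 - <<'E'
from h import *
p=cv2.imread("pics/top0.png");d=np.load("pics/top0.npy")
for nm,m,z in(("red",red(p),.014),("blue",mask(p,(100,150,60),(120,255,255)),.11),("orange",mask(p,(10,170,120),(22,255,255)),.12)):
    for b,s,c in blobs(m):
        P=pts(d,b);r=cv2.minAreaRect(np.argwhere(b)[:,::-1].astype(np.float32))
        print(nm,s.tolist(),c.round(1),"med",np.median(P,0).round(4),"z90",np.percentile(P[:,2],[5,50,95]).round(3),"box",cast(cv2.boxPoints(r),z)[:,:2].round(4).tolist())
# base plate: points with z .006-.02 near lift
A=pts(d,np.ones(d.shape,bool));g=A[(abs(A[:,2]-.012)<.004)&(A[:,0]>.4)&(A[:,0]<.8)&(abs(A[:,1])<.3)]
print(len(g),g.min(0),g.max(0))
cv2.imwrite("pics/crop1.png",cv2.resize(p[130:290,150:410],None,fx=3,fy=3,interpolation=cv2.INTER_CUBIC))
E
```

```text
red [250, 180, 64, 15, 430] [271.3 186.1] med [0.5614 0.1012 0.1828] z90 [0.179 0.183 0.186] box [[0.6123, 0.1374], [0.6111, -0.026], [0.5741, -0.0251], [0.5754, 0.1375]]
red [204, 192, 35, 22, 333] [221.6 202.4] med [0.552  0.2088 0.0267] z90 [0.019 0.027 0.032] box [[0.5457, 0.2582], [0.5845, 0.1762], [0.5609, 0.1653], [0.5223, 0.2472]]
red [224, 249, 28, 31, 346] [237.9 263.4] med [0.3968 0.1678 0.0272] z90 [0.021 0.027 0.032] box [[0.3697, 0.209], [0.4391, 0.15], [0.422, 0.1301], [0.3529, 0.1893]]
red [349, 269, 14, 14, 71] [355.5 275.1] med [ 0.365  -0.1273  0.0154] z90 [0.011 0.015 0.02 ] box [[0.374, -0.1106], [0.3815, -0.1184], [0.3523, -0.1465], [0.3449, -0.1387]]
blue [6, 163, 29, 13, 288] [ 18.8 169.1] med [0.6377 0.7188 0.0451] z90 [0.035 0.045 0.051] box [[0.6368, 0.7208], [0.6363, 0.6538], [0.6067, 0.6521], [0.6072, 0.7188]]
1956 [ 0.4004722 -0.2987534  0.0080175] [0.7999336  0.29890502 0.01599746]
```

View pics/crop1.png

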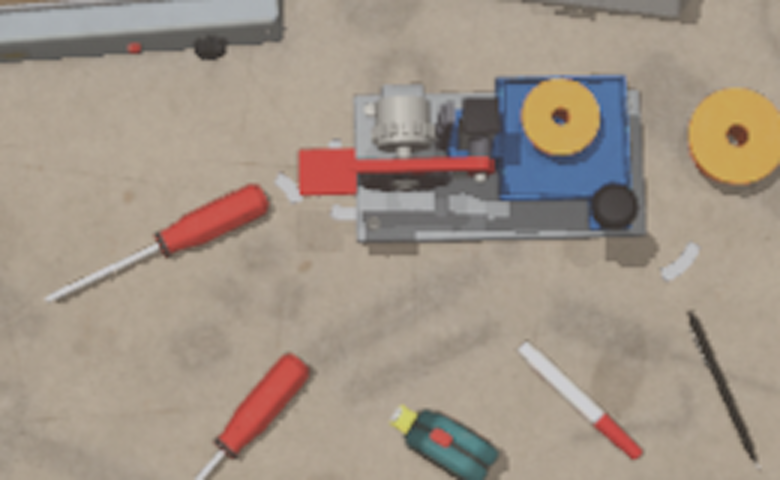

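The crop shows two matching red drivers, and the far one is at crop (220,215) with its tip at (48,299). The pawl tail plate is at crop (328,172), the knob at (614,206), and the small spool sits on the tray at (561,117). The pawl is down. Next I'll work out exact lift and driver positions.

```bash
python3 - <<'E'
from h import *
p=cv2.imread("pics/top0.png");d=np.load("pics/top0.npy")
b=blobs(red(p))[0][0]; cols=np.arange(560)
tail=b&(cols[None,:]<268); 
P=pts(d,tail);print("tail depth",P.mean(0),P.min(0),P.max(0))
v,u=np.nonzero(tail);print(u.min(),u.max(),v.min(),v.max())
x=cast([[u.min(),v.mean()],[u.max(),v.min()],[u.max(),v.max()+1]],.183);print(x)
k=np.zeros_like(b);k[185:215,335:372]=1
A=pts(d,k);A=A[abs(A[:,2]-.133)<.006];print("knob",len(A),A.mean(0),(A.min(0)+A.max(0))/2,np.ptp(A,axis=0))
knob=(A.min(0)+A.max(0))/2
dk=mask(p,(0,0,0),(180,255,62))&(k*255).astype(np.uint8)
for bb,s,c in blobs(dk):print("dark",s,c,cast(c,.133))
# thin pawl bar: centre line
bar=b&(cols[None,:]>272);B=pts(d,bar);B=B[B[:,2]>.17];print("barfit",np.polyfit(B[:,1],B[:,0],1),B[:,1].min(),B[:,1].max())
print("driver tip",cast([166,229.7],.014))
# scene cross-check: red far handle and tail
q=cv2.imread("pics/scene0.png");e=np.load("pics/scene0.npy")
for bb,s,c in blobs(red(q),40):
    Q=pts(e,bb,"scene");print("scene",s.tolist(),np.median(Q,0).round(4),Q.min(0).round(3),Q.max(0).round(3))
# base plate rect
g=pts(d,np.ones(d.shape,bool));s=(g[:,2]>.008)&(g[:,2]<.017)&(g[:,0]>.5)&(g[:,0]<.7)&(g[:,1]>-.16)&(g[:,1]<.14)
r=cv2.minAreaRect(g[s][:,:2].astype(np.float32)*1000);print("base",r)
E
```

```text
tail depth [0.55798808 0.11358232 0.18274006] [0.5411439  0.09426688 0.1762268 ] [0.57526121 0.13291956 0.18853175]
250 267 180 194
[[0.55805656 0.13277322 0.183     ]
 [0.57399377 0.09426045 0.183     ]
 [0.53943965 0.09455859 0.183     ]]
knob 191 [ 0.54033219 -0.11204152  0.13313978] [ 0.54069732 -0.11212805  0.13283071] [0.03480099 0.03548272 0.01150057]
dark [347 192  15  14  61] [353.70491803 199.39344262] [[ 0.53711197 -0.10943633  0.133     ]]
barfit [-0.0113754   0.56323141] -0.01060619842018052 0.08082238711145688
driver tip [[0.48433594 0.35186272 0.014     ]]
scene [269, 178, 53, 26, 252] [0.5641 0.089  0.181 ] [ 0.544 -0.015  0.035] [0.703 0.282 0.185]
scene [237, 212, 33, 12, 266] [0.5517 0.2074 0.0233] [0.528 0.167 0.008] [0.579 0.256 0.031]
scene [340, 221, 18, 8, 85] [ 0.597  -0.0811  0.1134] [ 0.589 -0.094  0.103] [ 0.62  -0.057  0.124]
scene [207, 245, 35, 12, 327] [0.3947 0.1641 0.0228] [0.358 0.133 0.008] [0.435 0.202 0.032]
scene [387, 278, 25, 12, 125] [ 0.5947 -0.2466  0.0112] [ 0.588 -0.266 -0.   ] [ 0.623 -0.21   0.023]
scene [301, 307, 7, 17, 87] [ 0.3675 -0.1276  0.0139] [ 0.351 -0.146  0.003] [ 0.386 -0.109  0.02 ]
scene [243, 364, 19, 24, 256] [ 0.4953  0.1798 -0.6438] [ 0.445  0.17  -0.701] [ 0.535  0.23  -0.601]
scene [233, 397, 44, 23, 665] [ 0.4349  0.1052 -0.7106] [ 0.343  0.038 -0.722] [ 0.503  0.167 -0.637]
scene [302, 402, 21, 18, 229] [ 0.5475 -0.0382 -0.7085] [ 0.491 -0.111 -0.721] [ 0.565  0.005 -0.607]
base ((599.773193359375, -9.53326416015625), (300.70672607421875, 195.82369995117188), 89.42725372314453)
```

```bash
cat >> h.py <<'E'
def q(phi,s=1):  # tool down, driver along phi
    x=np.array([np.cos(phi+s*np.pi/2),np.sin(phi+s*np.pi/2),0]);z=np.array([0,0,-1.]);return Ro.from_matrix(np.c_[x,np.cross(z,x),z]).as_quat()
PICK=np.array([.551,.2158])+.02*np.array([-.439,.899]); PHI=np.arctan2(.899,-.439); YAW=.017
TAIL=np.array([.5575,.112]); ez=np.array([np.cos(YAW),np.sin(YAW)]); ey=np.array([-ez[1],ez[0]])
PIV=TAIL-.117*ey
def rod(y,z,over=.026): # TCP so that the rod is at lift-y offset y from pivot, height z
    return np.r_[PIV+y*ey+(over-.136)*ez, z-.010]
def st():
    s=status.observe();print("t",round(s["clock"],2),"pos",np.round(s["eef_pos"],4),"F",np.round(s["ft_force"],2),"gap",round(s["finger_gap"],3),"j",np.round(s["joint_pos"],2));return s
E
python3 - <<'E'
from h import *
for s in(1,-1):
    for P,f in((np.r_[PICK,.004],PHI),(np.r_[PICK,.2],PHI),(rod(.22,.155),YAW),(rod(.117,.155),YAW),(rod(.03,.28),YAW),((.5395,-.1115,.08),0)):
        j=env.ik(P,q(f,s)); print(s,np.round(P,3),None if j is None else np.round(j,2))
E
```

```text
1 [0.542 0.234 0.004] [ 0.41  0.48 -0.36  0.73  0.   -1.62]
1 [0.542 0.234 0.2  ] [ 0.41  0.31 -0.12  1.14  0.   -1.62]
1 [0.446 0.213 0.145] [ 0.45  0.17 -0.44  0.96  0.    0.43]
1 [0.448 0.11  0.145] [ 0.24  0.11 -0.51  0.95  0.    0.22]
1 [0.449 0.023 0.27 ] [ 0.05  0.02 -0.31  1.24  0.    0.03]
1 [ 0.54  -0.112  0.08 ] [-0.2   0.33 -0.39  0.85  0.   -0.2 ]
-1 [0.542 0.234 0.004] [ 0.41  0.48 -0.36  0.73  0.    1.52]
-1 [0.542 0.234 0.2  ] [ 0.41  0.31 -0.12  1.14  0.    1.52]
-1 [0.446 0.213 0.145] [ 0.45  0.17 -0.44  0.96  0.   -2.71]
-1 [0.448 0.11  0.145] [ 0.24  0.11 -0.51  0.95  0.   -2.92]
-1 [0.449 0.023 0.27 ] [ 0.05  0.02 -0.31  1.24  0.   -3.11]
-1 [ 0.54  -0.112  0.08 ] [-0.2   0.33 -0.39  0.85  0.    2.94]
```

```bash
python3 - <<'E'
from h import *
env.reach(np.r_[PICK,.12],q(PHI)); st()
env.servo_line(np.r_[PICK,.004],velocity=.1); st()
env.move_gripper(0.0); st()
env.servo_line(np.r_[PICK,.2],velocity=.15); st()
env.reach(rod(.24,.19),q(YAW)); st()
p,d=optics.grab_frame("scene");cv2.imwrite("pics/s1.png",cv2.resize(p[130:300,180:420],None,fx=3,fy=3)); 
p,d=optics.grab_frame("top");np.save("pics/t1.npy",d);cv2.imwrite("pics/t1.png",p)
E
```

```text
t 2.79 pos [0.5422 0.2341 0.1201] F [-0.61  0.08 -0.25] gap 0.998 j [ 0.41  0.36 -0.24  0.97  0.   -1.62]
t 4.1 pos [0.5429 0.234  0.0047] F [-0.39  0.39 -0.17] gap 0.995 j [ 0.41  0.48 -0.36  0.73 -0.   -1.62]
t 4.67 pos [0.5425 0.2339 0.0046] F [-1.76  0.26  5.25] gap 0.318 j [ 0.41  0.48 -0.36  0.73  0.   -1.62]
t 6.13 pos [0.5416 0.2335 0.1989] F [-0.84  0.55 -0.74] gap 0.313 j [ 0.41  0.31 -0.13  1.14  0.   -1.62]
t 7.94 pos [0.4455 0.2331 0.18  ] F [ 0.36 -0.34 -0.71] gap 0.317 j [ 0.48  0.16 -0.36  1.05 -0.    0.46]
```

View pics/s1.png

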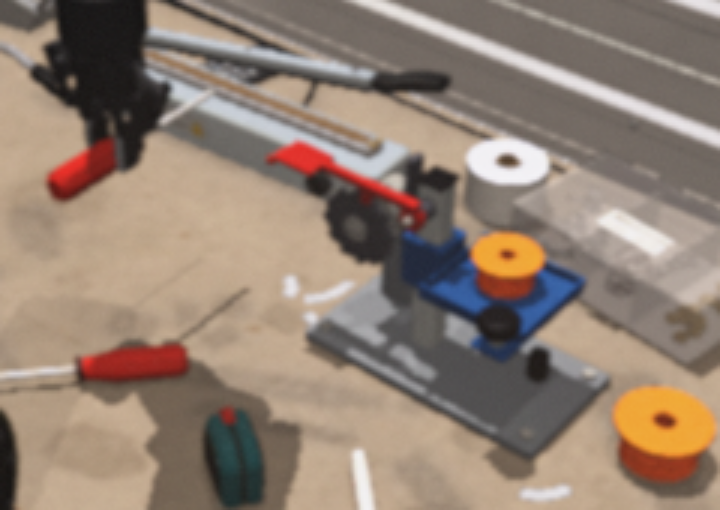

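View pics/t1.png

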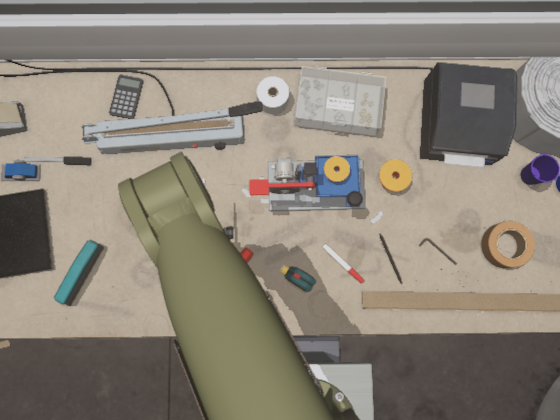

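The driver is held with its shaft ahead. In the scene crop the tip is at about (213,93), and in the top view it's at about (235,204). I'll check that tip position against my prediction.

```bash
python3 - <<'E'
from h import *
print("expect tip",rod(.24,.19)+np.r_[.136*ez,.01])
o=[]
for n,uv in(("scene",(251,161)),("top",(235,204))):
    for z in(.16,.18,.19,.2):print(n,z,cast(uv,z,n)[0].round(4))
E
```

```text
expect tip [0.58140534 0.23542421 0.19      ]
scene 0.16 [0.6113 0.2695 0.16  ]
scene 0.18 [0.5876 0.2459 0.18  ]
scene 0.19 [0.5757 0.2341 0.19  ]
scene 0.2 [0.5638 0.2224 0.2   ]
top 0.16 [0.5235 0.1679 0.16  ]
top 0.18 [0.52   0.1668 0.18  ]
top 0.19 [0.5182 0.1662 0.19  ]
top 0.2 [0.5164 0.1656 0.2   ]
```

The scene view agrees with the prediction at z≈0.19, and the thin line in the top view is only the shaft's shadow. Now the flick.

```bash
python3 - <<'E'
from h import *
env.servo_line(rod(.22,.155),velocity=.15)
env.servo_line(rod(.119,.155),velocity=.12); s=st()
p,d=optics.grab_frame("scene");cv2.imwrite("pics/s2.png",cv2.resize(p[130:300,220:400],None,fx=4,fy=4)[:600])
print(np.abs(s["ft_force"]).max())
for th in np.arange(0,1.21,.15):
    r=rod(.117*np.cos(th)-.006*np.sin(th),.165+.117*np.sin(th)+.006*np.cos(th))
    env.servo_line(r,velocity=.12); s=st()
    if np.linalg.norm(s["ft_force"])>20: print("STOP");break
p,d=optics.grab_frame("scene");cv2.imwrite("pics/s3.png",cv2.resize(p[100:300,200:440],None,fx=3,fy=3))
E
```

```text
t 9.45 pos [0.4477 0.1125 0.1452] F [-0.8   0.54 -0.78] gap 0.316 j [ 0.25  0.11 -0.51  0.95  0.    0.23]
0.8036294147682408
t 9.78 pos [0.4483 0.1108 0.1615] F [ 0.21 -0.44 -1.94] gap 0.314 j [ 0.24  0.1  -0.48  0.99  0.    0.22]
t 10.08 pos [0.4479 0.1082 0.1784] F [ 1.25  0.45 -0.94] gap 0.317 j [ 0.24  0.08 -0.46  1.03  0.    0.22]
t 10.38 pos [0.448  0.1032 0.1952] F [-0.32  0.31 -1.7 ] gap 0.32 j [ 0.23  0.07 -0.43  1.07  0.    0.21]
t 10.68 pos [0.4481 0.0959 0.2112] F [-0.12  0.36 -0.94] gap 0.322 j [ 0.21  0.06 -0.41  1.11  0.    0.19]
t 10.98 pos [0.4483 0.0864 0.2259] F [-0.37  0.3  -1.51] gap 0.318 j [ 0.19  0.05 -0.38  1.14  0.    0.17]
t 11.28 pos [0.4485 0.0747 0.2391] F [ 0.08 -0.18 -1.49] gap 0.313 j [ 0.16  0.04 -0.36  1.17  0.    0.15]
t 11.58 pos [0.4487 0.0611 0.2504] F [ 0.54  0.33 -2.12] gap 0.316 j [ 0.14  0.03 -0.35  1.2   0.    0.12]
t 11.88 pos [0.4489 0.0461 0.2595] F [-0.97  0.28 -0.81] gap 0.322 j [ 0.1   0.02 -0.33  1.22  0.    0.09]
t 12.18 pos [0.449  0.03   0.2661] F [ 0.2  -0.42 -0.78] gap 0.321 j [ 0.07  0.02 -0.32  1.23  0.    0.05]
```

View pics/s3.png

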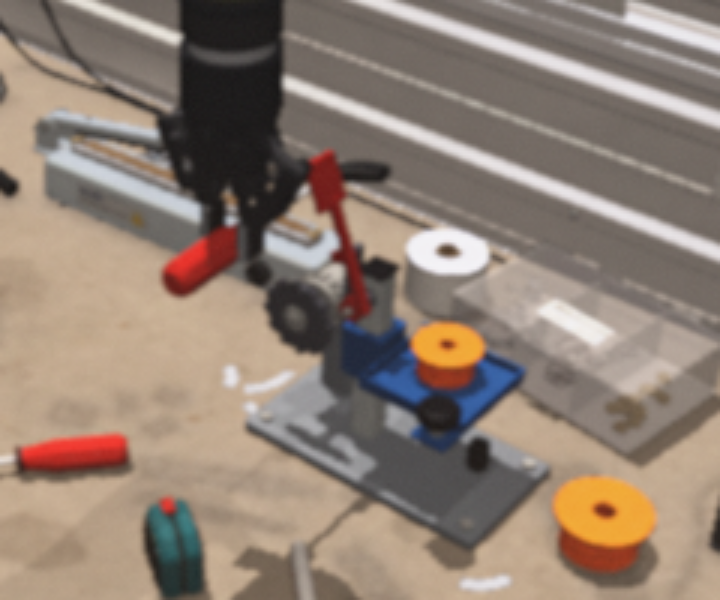

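The pawl is up at about 65°, with its tail at crop (325,180) and the spool undisturbed. I'll back off, lay the driver where it was, and move above the knob.

```bash
python3 - <<'E'
from h import *
env.servo_line(rod(.12,.275),velocity=.15)
env.servo_line(rod(.26,.25),velocity=.2)
env.reach(np.r_[PICK,.12],q(PHI))
env.servo_line(np.r_[PICK,.02],velocity=.12); env.servo_line(np.r_[PICK,.0055],velocity=.04); st()
env.move_gripper(1.0); env.pause(.2)
env.servo_line(np.r_[PICK,.16],velocity=.15); st()
env.move_gripper(0.0)
env.reach([.45,.0,.30],q(0)); env.reach([.5395,-.1115,.17],q(0)); st()
p,d=optics.grab_frame("scene");cv2.imwrite("pics/s4.png",cv2.resize(p[100:300,180:440],None,fx=3,fy=3))
E
```

```text
t 17.12 pos [0.5419 0.2337 0.0052] F [ 0.07  0.12 -0.32] gap 0.318 j [ 0.41  0.48 -0.36  0.73 -0.   -1.62]
t 19.11 pos [0.5416 0.2335 0.159 ] F [-0.95 -0.31 -0.24] gap 1.004 j [ 0.41  0.33 -0.19  1.05  0.   -1.62]
t 22.11 pos [ 0.5394 -0.1109  0.1705] F [-0.36  0.01  0.64] gap -0.002 j [-0.2   0.25 -0.27  1.05  0.   -0.2 ]
```

View pics/s4.png

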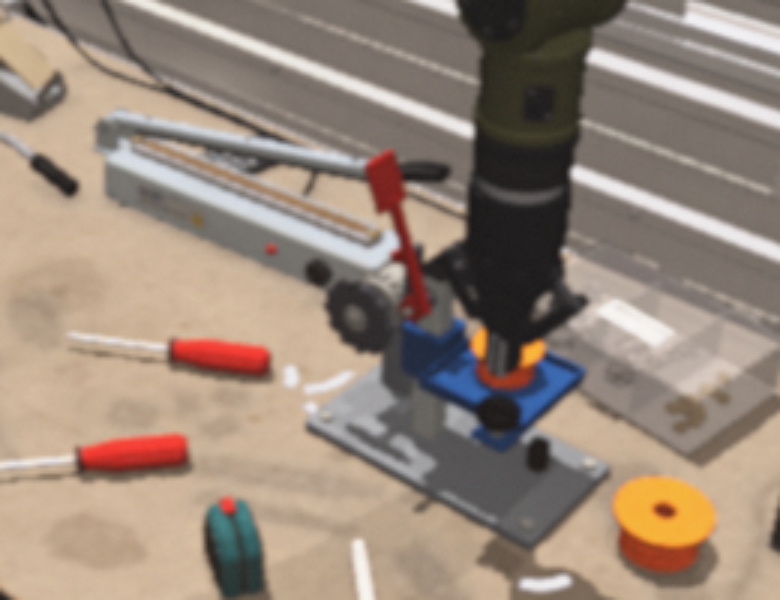

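The driver lies on the worktop at crop (220,355), the pawl stays up, and the fingers are above the knob. Now I'll press.

```bash
python3 - <<'E'
from h import *
X=[.5400,-.1118]
z=.138
env.servo_line([*X,z],velocity=.1)
while z>.0685:
    z-=.006 if z>.082 else .0015
    env.servo_line([*X,z],velocity=.03); s=st(); f=np.array(s["ft_force"])
    if abs(f[2])>22 or np.hypot(f[0],f[1])>12: print("STOP");break
p,d=optics.grab_frame("scene");cv2.imwrite("pics/s5.png",cv2.resize(p[100:300,180:440],None,fx=3,fy=3))
E
```

```text
t 22.98 pos [ 0.5404 -0.1119  0.1324] F [1.94 0.2  1.39] gap 0.001 j [-0.2   0.28 -0.32  0.97  0.   -0.2 ]
t 23.32 pos [ 0.5405 -0.1119  0.1264] F [ 1.22 -1.11  2.64] gap -0.002 j [-0.2   0.29 -0.33  0.95  0.   -0.2 ]
t 23.68 pos [ 0.5404 -0.1119  0.1202] F [ 1.63 -0.87  2.98] gap -0.004 j [-0.2   0.29 -0.34  0.94  0.   -0.2 ]
t 24.02 pos [ 0.5402 -0.1119  0.1141] F [ 2.02 -0.03  3.47] gap 0.003 j [-0.2   0.3  -0.35  0.93 -0.   -0.2 ]
t 24.38 pos [ 0.5401 -0.1119  0.108 ] F [1.87 0.44 2.18] gap 0.002 j [-0.2   0.3  -0.35  0.91 -0.   -0.2 ]
t 24.73 pos [ 0.5399 -0.1118  0.1019] F [0.92 0.14 3.13] gap -0.004 j [-0.2   0.31 -0.36  0.9  -0.   -0.2 ]
t 25.07 pos [ 0.5399 -0.1118  0.0959] F [1.38 0.02 1.58] gap -0.002 j [-0.2   0.32 -0.37  0.89 -0.   -0.2 ]
t 25.43 pos [ 0.5398 -0.1118  0.0898] F [ 0.99 -0.58  0.69] gap 0.0 j [-0.2   0.32 -0.38  0.87 -0.   -0.2 ]
t 25.77 pos [ 0.5398 -0.1118  0.0838] F [1.75 0.32 0.32] gap 0.0 j [-0.2   0.33 -0.38  0.86 -0.   -0.2 ]
t 26.12 pos [ 0.5398 -0.1118  0.0778] F [-0.01 -1.07  1.7 ] gap 0.003 j [-0.2   0.33 -0.39  0.85 -0.   -0.2 ]
t 26.38 pos [ 0.5398 -0.1118  0.0765] F [-1.11 -0.4   4.15] gap 0.004 j [-0.2   0.33 -0.39  0.85 -0.   -0.2 ]
t 26.62 pos [ 0.5398 -0.1118  0.0751] F [-1.09 -1.11  4.89] gap 0.001 j [-0.2   0.34 -0.39  0.84 -0.   -0.2 ]
t 26.88 pos [ 0.5398 -0.1118  0.0735] F [-0.9   0.14  4.58] gap -0.004 j [-0.2   0.34 -0.39  0.84 -0.   -0.2 ]
t 27.12 pos [ 0.5398 -0.1118  0.0729] F [-4.48  1.09 12.26] gap 0.001 j [-0.2   0.34 -0.4   0.84 -0.   -0.2 ]
t 27.38 pos [ 0.5399 -0.1118  0.0728] F [-8.73  0.78 24.21] gap -0.003 j [-0.2   0.34 -0.4   0.84 -0.   -0.2 ]
STOP
```

View pics/s5.png

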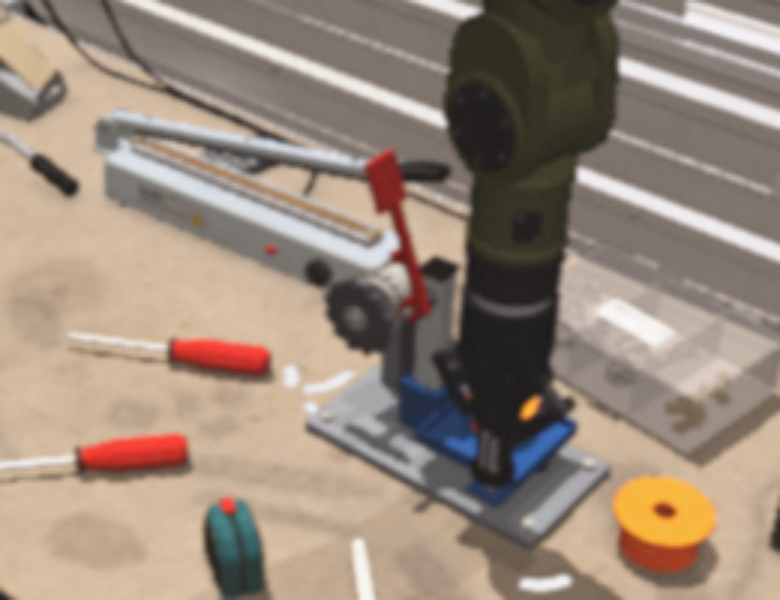

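The tray hit its hard stop with the knob at 0.0728 m and the push force jumping to 24 N. I'll withdraw and check the final state.

```bash
python3 - <<'E'
from h import *
env.servo_line([.54,-.1118,.2],velocity=.1); env.reach([.40,-.22,.3],q(0)); st()
p,d=optics.grab_frame("scene");a=cv2.resize(p[100:300,180:440],None,fx=2.3,fy=2.3)
np.save("pics/s6d.npy",d)
t,e=optics.grab_frame("top");b=cv2.resize(t[120:250,150:420],(a.shape[1],int(a.shape[1]*130/270)))
cv2.imwrite("pics/s6.png",np.vstack([a,b])[:,:])
k=np.zeros(e.shape,bool);k[140:215,310:372]=1
A=pts(e,k);o=mask(t,(8,140,110),(28,255,255))>0
O=pts(e,o&k);print("spool top z",np.percentile(O[:,2],[5,50,95]).round(4),O.mean(0).round(3),len(O))
if len(O)>20:
    c=O[abs(O[:,2]-np.median(O[:,2]))<.01];print("plane",np.linalg.lstsq(np.c_[c[:,:2],np.ones(len(c))],c[:,2],rcond=None)[0].round(3))
kz=A[np.hypot(A[:,0]-.54,A[:,1]+.112)<.012];print("knob z",np.median(kz[:,2]))
b=pts(d,(red(p)>0),"scene");b=b[(b[:,2]>.12)&(b[:,0]<.6)&(b[:,0]>.5)&(b[:,1]>-.05)];v=b[b[:,2].argsort()[-40:]].mean(0)-np.r_[PIV,.165];print("pawl top end",v.round(3),"deg",np.degrees(np.arctan2(v[2],v[1])).round(1))
E
```

```text
t 29.69 pos [ 0.4004 -0.2197  0.2993] F [0.07 0.11 0.69] gap -0.002 j [-0.5   0.02 -0.24  1.31  0.   -0.5 ]
spool top z [0.07   0.0751 0.0795] [ 0.611 -0.069  0.075] 286
plane [-0.017  0.013  0.086]
knob z 0.07369009357141994
pawl top end [0.003 0.037 0.131] deg 74.3
```

View pics/s6.png

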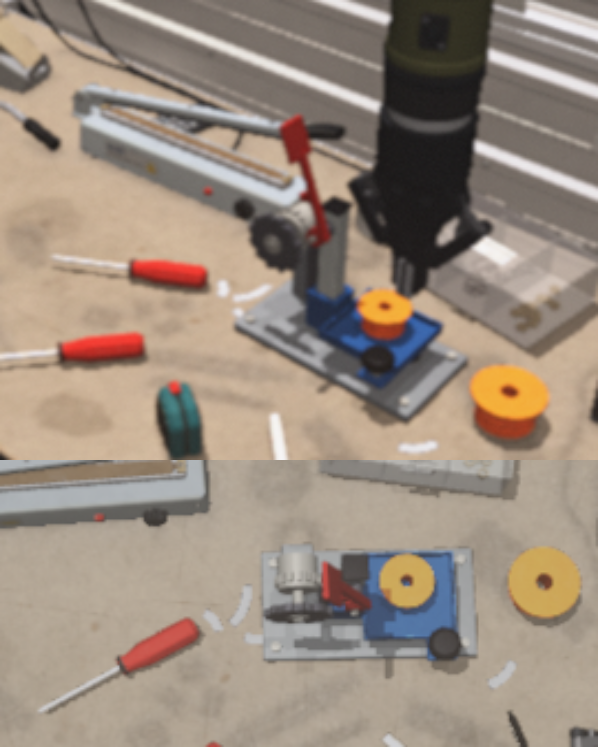

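The final view shows the tray down, the spool flat on it, the pawl up, the driver on the worktop and the arm clear of everything.

```bash
python3 -c "
from h import *
env.hand_in(); print('handed in')"
```

```text
the job is handed in; nothing more can be done
handed in
```

I did the job in the order asked and handed it in at about 30 s of the 64 s allowed. With the far red screwdriver's shaft under its tail, I flicked the pawl up. I then laid the driver back on the open worktop and pressed the knob down to the tray's stop.

My last checks all agreed:
- **Pawl:** about 70° up and staying there. The free end measured 74°, and I drove it to about 69°.
- **Tray:** the knob top reads 73.7 mm, against 73 mm when fully down. The hard stop showed as a force jump to 24 N at 72.8 mm.
- **Spool:** standing flat on the tray, with its top at 75 mm (77 expected) and tilted by about 1°, which is within the depth noise.
- **Driver and arm:** the driver lies on the open worktop and the arm touches nothing.

One early reading disagreed: I mistook the shaft's shadow for its tip in the top view. The scene view confirmed the grasp.

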